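# Set the toaster's endless browning dial and start it

### The job

Set the toaster: push the browning dial's knob down against its spring, with a steady 10 N or so, neither slack nor ramming it, and keep it pushed in like that whenever you turn it; turn it the shorter way round until its white pointer points at the orange mark, then let it spring back up. After that push the lever at the end of the toaster gently all the way down to start it heating, and leave everything else on the counter where it is.

Things in the scene. Friction and masses are not known exactly. Their poses are not given: they have to be found in the camera images.
- toaster: Steel toaster, 190 x 340 x 190 mm high, fixed to the counter. Origin under its centre; x from front to back, y along its length, z up. Flat top (deck) at z = 190 mm with two bread slots at its +y half (y -43 to 153 mm) and the dial near its -y end; nothing else rises from the deck. The lever stands out of its -y end face.
- dial_axis (a point): Centre of the dial on the toaster's deck (toaster x 0, y -115, z 190 mm); the dial turns about the vertical here. A grey disc (68 mm across, top 5 mm above the deck) carries the pointer; above it sits the black round knob, 40 mm across, 34 mm tall, to be gripped on its sides; knob and disc turn together.
- knob_seat (a point): Point on the dial's axis 48 mm above the deck. Seated on its stem, the knob's top stands 0 to 6 mm above it; the worn knob also rides loose, starting a further 0 to 12 mm higher; neither is known. Pushed down, it first slides almost freely (1 to 2 N) until seated, and only then meets the dial's spring. Afterwards it stays seated unless pulled up.
- pointer (a point): Tip of the white pointer line on the rim of the grey disc, 34 mm from the dial's axis, 5 mm above the deck.
- dial (a joint): Angle of the dial, rad, growing counter-clockwise seen from above; no stops, 2 pi further is the same setting. At multiples of 2 pi the pointer points to the toaster's front (its -x). At the start it is within 0.5 rad of the front with one turn already counted (about 6.28). Freed, it needs about 0.1 N m.
- dial_press (a joint): How far the dial is pushed in against its spring, m; 0 at rest. The spring pushes back with 6 N at first and 1.6 N more per mm. Whenever the dial turns it must be in by 1 to 5 mm, about 8 to 14 N (10 to 11 N is right): less grinds its teeth, more overstrains it. This reading is rough (1 mm); go by the force. Let go, it springs up to 0.
- mark_orange: Orange round mark, 10 mm across, nearly flush on the deck, 42 mm from the dial's axis: the setting wanted. Blue, green and white marks lie on the same circle. The four stand 1.3 and 2.1 rad to either side of the toaster's front direction; which is which varies. Origin at its centre.
- lever (a joint): Travel of the start lever, m: 0 up, 0.035 fully down. It moves straight down, needs 6 to 8 N, and stays where it is left.
- lever_top (a point): Centre of the top face of the lever's black paddle (42 mm along the toaster's x, 32 mm along its y, 10 mm thick), 31 mm out from the toaster's -y end face, 165 mm above the counter when up. Push straight down here.
- paddle: The lever's black paddle; its origin lies 5 mm below point lever_top. It is sprung on the lever and gives 1 mm for each 3 N pushed on it, at most 8 mm. It must not be pushed with more than 30 N; about 14 N at the bottom shows that the lever is fully down.
- plate: blue plastic plate, 190 mm across, 18 mm high; a bystander to leave alone. Origin under its centre.
- mug: glass mug, 76 mm across, 90 mm high; a bystander to leave alone. Origin under its centre.
- teaspoon: steel teaspoon, 140 mm long; a bystander to leave alone. Origin under its centre.
- butter_dish: lidded white ceramic butter dish, 110 x 170 mm, 84 mm high; a bystander to leave alone. Origin under its centre.
- jam_jar: amber jam jar, 68 mm across, 100 mm high; a bystander to leave alone. Origin under its centre.
- sugar_bowl: blue ceramic bowl, 100 mm across, 55 mm high; a bystander to leave alone. Origin under its centre.
- egg_cup: white egg cup, 48 mm across, 50 mm high; a bystander to leave alone. Origin under its centre.

How it is judged (in metres and radians):
On the way, in this order (a step that is already met when the one before it is completed fails the run):
1. the pointer is at the orange mark and the dial has sprung back up (horizontal distance between pointer and mark_orange below 0.01 m and value of joint dial_press below 0.001 m and velocity of joint dial between -0.05 and 0.05 rad/s), for 0.2 s.
2. the lever is pushed fully down (value of joint lever above 0.031 m), for 0.2 s.
At the end, for the whole second after the job is handed in: The pointer tip lies within 10 mm (level distance) of the centre of the orange mark (8 mm is straight at it; about 0.16 rad to either side), the dial is up (less than 1 mm pressed) and still, and the lever is down by more than 31 of its 35 mm (all of step 1 and value of joint lever above 0.031 m); the robot touches nothing.
It fails at once if the dial is pushed in by more than 5 mm (about 14 N) (value of joint dial_press above 0.005 m).
It fails at once if the dial is turned (faster than 0.1 rad/s) while pushed in by less than 1 mm (about 8 N) (value of joint dial_press below 0.001 m and (velocity of joint dial above 0.1 rad/s or velocity of joint dial below -0.1 rad/s)).
It fails at once if the pointer passes the point opposite the orange mark (the longer way round) (horizontal distance between pointer and mark_orange above 0.07593 m).
It fails at once if the lever's paddle is pushed with more than 30 N (contact force between anything else and paddle above 30 N).
It fails at once if one of the things standing about is moved by more than 20 mm (distance of any of plate, mug, teaspoon, butter_dish, jam_jar, sugar_bowl, egg_cup from where it was at the start of the episode above 0.02 m).
It also fails if it takes over 72 s, if anything falls off the work surface, if the arm or the gripper's body presses on something with over 40 N, if the wrist force passes 120 N, or if a joint passes its speed limit or range.

### The arm

A 7-joint arm with a two-finger parallel gripper is mounted at the origin on the work surface. World frame = base frame: x ahead of the robot, y to its left, z up, the work surface at z = 0. Lengths are in mm, angles in degrees, forces in N, time in s.
With the tool pointing down it reaches from about 400 to 925 mm from the base axis. Payload 4.1 kg.
Tool frame: the origin (TCP) lies at the very end of the fingers, on their centre line; the grasp point (between the pads) lies 19 mm behind it (grip_point_offset is the distance from the TCP to the grasp point, in mm); z points along the fingers, y is the line along which they close (so a half turn about z gives the same grasp; the last joint's range is limited). The gripper opens to 85 mm and grips with 20 to 120 N. Pads are 22 mm wide; open, the fingers measure 114 mm over their backs; the gripper's body (76 mm by 85 mm) begins 54 mm behind the grasp point. The pads swing forward as they close: fully open they stand 13 mm farther back than shut.
Start: joints at [-76.031, 22.827, 2.584, 88.041, -1.071, 69.15, -2.905], TCP at [218.462, 612.224, 231.347] pointing down, gripper open.
Joint ranges: [-161.44, 161.44], [-28.35, 127.94], [-78.24, 83.42], [0, 140.83], [-78.03, 258.03], [13.02, 114.36], [-168.23, 168.23]. Speed limits (degrees/s): [147.25, 147.25, 180, 180, 180, 180, 180].

### API

Orientations are given as [roll, pitch, yaw] about the fixed x, y, z axes, in that order (R = Rz(yaw) Ry(pitch) Rx(roll)).
In Python, from rig import * gives the robot as it stands. The module is installed in compiled form; this text tells all that it offers. Calls block until the motion is done:
- goto(position, orientation): joint-space move of the TCP to a pose.
- move_linear(position, orientation=None, v=150, contact_N=None): straight line of the TCP; orientation=None keeps the orientation; v is the mean speed in mm/s. With contact_N (N) it stops when the force on the tool has changed by that much, and returns True; else False.
- set_joints(angles): joint-space move.
- set_gripper(opening, newtons=None): opening from 0.0 (shut) to 1.0 (fully open); newtons is the grip in N (None keeps the last); returns when the fingers have stopped.
- wait(seconds).
- inverse_kinematics(position, orientation): joint angles nearest the present ones, or None.
- sense(): the state.
- camera(name): name is "scene" or "top" or "wrist"; returns (picture, depth): 420x560x3 uint8, red, green, blue; 420x560 float32, mm along the optical axis (not along the pixel's ray), 0 where there is no reading.
- camera_model(name): a dict with "fx", "fy", "cx", "cy" (pixels), "R" (3x3) and "t" (3): a world point X has camera coordinates R X + t. Camera axes: x right, y down, z forward; pixel columns grow to the right and rows downward; lengths in mm; the calibration is good to about 2 mm. A picture is of the moment at which its call begins: read the wrist's pose just before it. camera_model takes no time and is no camera call; for the wrist camera it gives the pose at the moment of the call.
A pose or a line that the arm cannot do raises MotionError and nothing moves.
- hand_in(): hands the job in; it is judged then, once.
The state is a dict: "clock": time; "joint_positions": joint angles; "qd": joint speeds; "tau": joint torques, N m; "tool_pos": TCP position; "orientation": TCP orientation; "wrist_force": force on the tool from outside, world axes, zero at the start; "moment": the same for the moment, N m; "grip_width": opening from 0.0 (shut) to 1.0 (fully open); "grip_force": force on a finger pad.
Only numpy, scipy, OpenCV 4.12 (cv2) and the standard library are available. Lean on these libraries where they do the work, as an engineer would, in place of code of your own. Each camera call takes 0.05 s, during which the arm holds its last target. There are 200 camera calls.

## Working session

There is one attempt and no reset: what is moved stays moved. The work goes in short steps, each a Python script; the robot and the scene stay as the last script left them, time stands still between calls to the robot, and variables do not carry over. Pictures are saved under pics/ and viewed, at most 10 in all, crops included, and the job is handed in when it is done.

```bash
mkdir -p pics; python3 - <<'E'
from rig import *
import cv2,numpy as np
for n in("scene","top"):
    p,d=camera(n); cv2.imwrite(f"pics/{n}0.png",p[:,:,::-1]); np.save(f"pics/{n}0.npy",d)
    print(n,camera_model(n))
print(sense())
E
```

```text
scene {'fx': 385.67761985140606, 'fy': 385.67761985140606, 'cx': 277.1533871812004, 'cy': 211.7792384177878, 'R': array([[ 0.72971371,  0.68357544,  0.01557328],
       [ 0.37640596, -0.38258887, -0.84376793],
       [-0.57082087,  0.6215709 , -0.53648221]]), 't': array([-400.58647933,  -53.00235182, 1539.70240766])}
top {'fx': 380.8638827206436, 'fy': 380.8638827206436, 'cx': 280.75927024589436, 'cy': 216.15407675307506, 'R': array([[-0.01077712, -0.99981538, -0.01590767],
       [-0.99331642,  0.01253266, -0.11474068],
       [ 0.11491887,  0.01456478, -0.9932681 ]]), 't': array([  37.74735952,  564.22745515, 1140.94493366])}
{'clock': 0.1, 'joint_positions': array([-76.03070066,  22.86766554,   2.58015616,  88.10554083,
        -1.07237905,  69.15038507,  -2.90595441]), 'qd': array([ 0.04327473, -0.06634346,  0.05783313, -0.26888275,  0.02125338,
       -0.05811837,  0.03746025]), 'tau': array([ 3.52732532e-03, -4.76264405e+01,  1.36981677e+00, -2.54950869e+01,
        1.20266079e-02,  4.95135173e-03, -2.83405939e-05]), 'tool_pos': array([218.26856348, 611.66364549, 230.37842477]), 'orientation': array([-1.79900740e+02,  5.92516950e-03,  1.60363685e+02]), 'wrist_force': array([-1.15619925,  0.13801935, -0.22784891]), 'moment': array([ 0.01028738, -0.03182161, -0.0076243 ]), 'grip_force': 0.0, 'grip_width': 0.9965139988640429}
```

View pics/scene0.png

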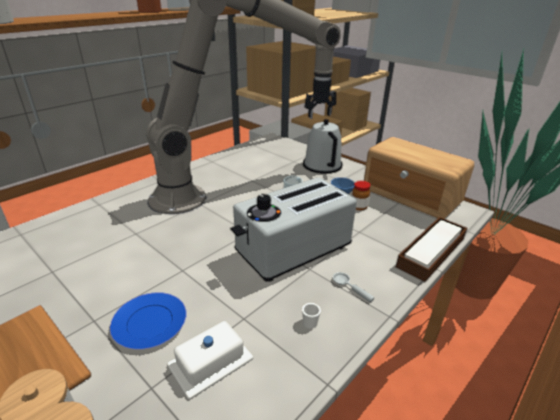

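View pics/top0.png

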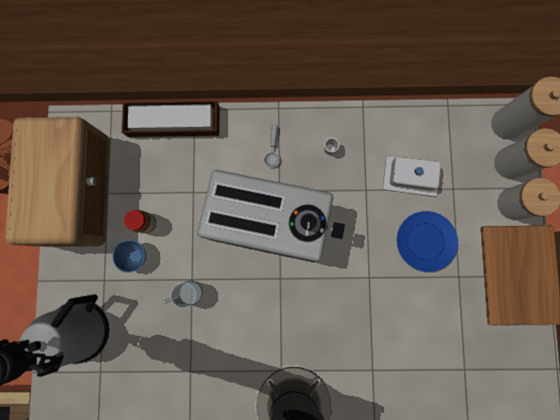

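The overview shows the toaster mid-counter. In the top view the dial is at about (308,222) and the paddle at about (338,231), with the robot below. Next I'll zoom in on the dial.

```bash
cat > h.py <<'E'
import cv2,numpy as np
def ray(m,uv,z):
    R,t=np.array(m["R"]),np.array(m["t"]); c=-R.T@t
    d=R.T@np.array([(uv[0]-m["cx"])/m["fx"],(uv[1]-m["cy"])/m["fy"],1.]); return c+d*(z-c[2])/d[2]
def proj(m,X):
    p=m["R"]@np.array(X)+m["t"]; return np.array([m["fx"]*p[0]/p[2]+m["cx"],m["fy"]*p[1]/p[2]+m["cy"]])
E
python3 - <<'E'
from rig import *
from h import *
m=camera_model("top")
im=cv2.imread("pics/top0.png"); d=np.load("pics/top0.npy")
b=cv2.imread("pics/scene0.png")
c1=cv2.resize(im[165:275,190:370],None,fx=4.4,fy=4.4,interpolation=cv2.INTER_CUBIC)[:,:792]
cv2.imwrite("pics/topcrop.png",c1)
x0,y0=280,195
hsv=cv2.cvtColor(im,cv2.COLOR_BGR2HSV)[y0:y0+55,x0:x0+55]
for n,lo,hi in(("orange",(5,120,120),(22,255,255)),("green",(40,80,60),(85,255,255)),("blue",(95,100,80),(125,255,255))):
    k=cv2.inRange(hsv,lo,hi); N,l,s,c=cv2.connectedComponentsWithStats(k)
    for i in range(1,N):
        if s[i,4]>=3: uv=c[i]+[x0,y0]; print(n,s[i,4],uv,ray(m,uv,190).round(1))
# deck outline from depth
R,t=np.array(m["R"]),np.array(m["t"])
v,u=np.mgrid[0:420,0:560]; P=np.stack([(u-m["cx"])/m["fx"]*d,(v-m["cy"])/m["fy"]*d,d],-1)
W=(P-t)@R
z=W[...,2]; k=((abs(z-190)<12)).astype(np.uint8); k[:150]=0;k[280:]=0;k[:,:180]=0;k[:,380:]=0
k=cv2.morphologyEx(k,cv2.MORPH_OPEN,np.ones((3,3)))
cs,_=cv2.findContours(k,0,2); c=max(cs,key=cv2.contourArea)
w=np.array([ray(m,p[0],190)[:2] for p in c],np.float32); print("deck rect",cv2.minAreaRect(w))
k=((abs(z-163)<12)).astype(np.uint8)[205:260,325:355]; ys,xs=np.nonzero(k); print("paddle",len(xs),xs.mean()+325,ys.mean()+205,ray(m,(xs.mean()+325,ys.mean()+205),165))
k=(z>215)[195:255,280:335]; print("knob z",np.sort(z[195:255,280:335][k])[-20:], W[195:255,280:335][k].mean(0))
E
```

```text
orange 8 [295.125 212.125] [556.8  -9.6 190. ]
green 15 [291.4 223.6] [526.2   0.8 190. ]
blue 12 [322.  217.5] [541.5 -80.8 190. ]
deck rect ((550.6798706054688, 71.11613464355469), (335.7736511230469, 187.58056640625), 77.50567626953125)
paddle 194 336.7371134020619 230.3041237113402 [ 508.75656444 -122.31785353  165.        ]
knob z [1198.60452508 1198.60452508 1198.60452508 1198.60452508 1198.60452508
 1198.60452508 1198.60452508 1198.60452508 1198.60452508 1198.60452508
 1198.60452508 1198.60452508 1198.60452508 1198.60452508 1198.60452508
 1198.60452508 1198.60452508 1198.60452508 1198.60452508 1198.60452508] [517.38506793 -35.02080753 327.35218203]
```

View pics/topcrop.png

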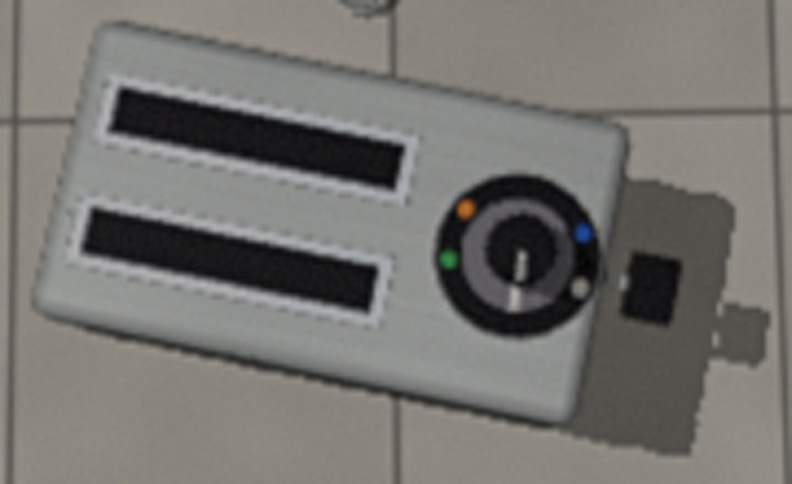

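The crop shows orange at full-image (295.9,212.5), green (292,224), blue (322.5,218) and white (322,230). The pointer tip is at about (307,235), nearly at the front. Toaster yaw is about −12.5°, so the turn should be roughly −2.2 rad clockwise. I'll move above the dial for a close wrist view.

```bash
python3 - <<'E'
from rig import *
from h import *
m=camera_model("top")
for uv,z in(((295.9,212.5),190),((291.9,223.9),190),((322.5,218),190),((322,230.3),190),((306.8,235),195)):
    p=ray(m,uv,z)[:2]; d=p-[525.8,-41.2]; print(p.round(1),np.hypot(*d).round(1),np.degrees(np.arctan2(d[1],d[0])).round(1))
s=sense(); p=s["tool_pos"].copy(); p[2]=400
move_linear(p,v=250)
for y in range(-180,180,30):
    q=inverse_kinematics([525.8,-41.2,400],[180,0,y]); print(y,None if q is None else np.round(q,0))
E
```

```text
[555.7 -11.7] 42.1 44.6
[525.3  -0.6] 40.6 90.7
[540.1 -82.1] 43.4 -70.8
[507.3 -80.1] 43.0 -115.4
[495.  -39.3] 30.8 176.5
-180 [-46.   8.  52.  90.  -6.  85.  96.]
-150 [-44.   7.  50.  90.  -6.  85. 126.]
-120 [-42.   7.  47.  90.  -5.  85. 155.]
-90 [ -60.   13.   73.   90.  -13.   86. -167.]
-60 [ -60.   13.   73.   90.  -13.   86. -137.]
-30 [ -60.   13.   73.   90.  -13.   86. -107.]
0 [-47.   8.  53.  90.  -6.  85. -84.]
30 [-46.   8.  52.  90.  -6.  85. -54.]
60 [-46.   8.  52.  90.  -6.  85. -24.]
90 [-46.   8.  52.  90.  -6.  85.   6.]
120 [-46.   8.  52.  90.  -6.  85.  36.]
150 [-46.   8.  53.  90.  -6.  85.  66.]
```

```bash
python3 - <<'E'
from rig import *
from h import *
q=np.array(sense()["joint_positions"]); q[0]=0; q[6]=70
set_joints(list(q))
goto([500,-41,400],[180,0,150]); s=sense(); print(s["clock"],s["joint_positions"].round(0),s["tool_pos"])
m=camera_model("wrist"); p,d=camera("wrist"); cv2.imwrite("pics/w1.png",p[:,:,::-1]); np.save("pics/w1.npy",d)
import pickle; pickle.dump(m,open("pics/w1.pkl","wb"))
print(proj(m,[525.8,-41.2,190]),proj(m,[555.7,-11.7,190]),(-m["R"].T@m["t"]).round(0))
E
```

```text
4.3917 [-3.  3.  3. 92. -0. 85. 60.] [500.14883406 -40.52850762 400.56867198]
[291.61263856 200.99626324] [329.75806287 211.20254886] [439.  -5. 543.]
```

View pics/w1.png

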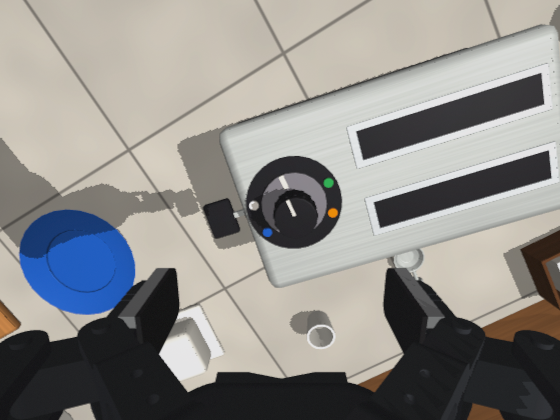

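The wrist view shows the dial's black ring centred at about (294,202). Orange is at (333,213), green (328,183), white (253,206), blue (267,232) and the pointer tip about (283,178). Now I'll measure these properly and fit the dial.

```bash
python3 - <<'E'
from h import *
import pickle
from scipy.optimize import least_squares
m=pickle.load(open("pics/w1.pkl","rb")); im=cv2.imread("pics/w1.png"); d=np.load("pics/w1.npy")
x0,y0=240,150; roi=im[y0:255,x0:350]; hsv=cv2.cvtColor(roi,cv2.COLOR_BGR2HSV); P={}
def comp(k,n,z,sel):
    N,l,s,c=cv2.connectedComponentsWithStats(k)
    best=[i for i in range(1,N) if s[i,4]>=8 and np.hypot(*(c[i]+[x0,y0]-sel))<10]
    i=max(best,key=lambda i:s[i,4]); uv=c[i]+[x0,y0]; P[n]=ray(m,uv,z)[:2]; print(n,s[i,4],uv.round(1),P[n].round(1)); return l==i
comp(cv2.inRange(hsv,(5,150,120),(22,255,255)),"o",190,(333,213))
comp(cv2.inRange(hsv,(40,100,60),(85,255,255)),"g",190,(328,183))
comp(cv2.inRange(hsv,(95,120,80),(125,255,255)),"b",190,(267,232))
w=cv2.inRange(hsv,(0,0,175),(180,60,255))
comp(w,"w",190,(253,206))
l=comp(w,"p",195,(284,182)); ys,xs=np.nonzero(l)
pts=np.array([ray(m,(x+x0,y+y0),195)[:2] for x,y in zip(xs,ys)])
front=lambda a:np.array([-np.cos(a),-np.sin(a)])
off={"o":-2.1,"g":-1.3,"w":1.3,"b":2.1}
def mk(v,n):
    a=v[2]+np.pi+off[n]; return v[:2]+42*np.array([np.cos(a),np.sin(a)])
r=least_squares(lambda v:np.concatenate([mk(v,n)-P[n] for n in off]),[526,-41,-.2]); v=r.x
print("dial",v[:2],"yaw",np.degrees(v[2]),"res",r.fun.round(1))
dd=pts-v[:2]; rr=np.hypot(*dd.T); an=np.degrees(np.arctan2(dd[:,1],dd[:,0]))%360; k=rr>26
print("pointer",rr.min(),rr.max(),np.median(an[k]),an.mean())
po=P["o"]-v[:2]; ao=np.degrees(np.arctan2(po[1],po[0])); af=(np.degrees(v[2])+180-120.3)
print("orange",ao,af,"turn",af-np.median(an[k]))
y=np.array([-np.sin(v[2]),np.cos(v[2])]); print("lever",v[:2]-86*y)
# knob top depth
R,t=m["R"],m["t"]; c=d[200:225,280:312]; print("knob depth z", np.percentile([( R.T@(np.array([(u-m['cx'])/m['fx']*d[q,u],(q-m['cy'])/m['fy']*d[q,u],d[q,u]])-t))[2] for q in range(195,235) for u in range(275,315) if d[q,u]>0],[50,80,95]))
E
```

```text
o 79 [332.5 212.5] [558.4  -9.9]
g 91 [328.  182.4] [527.3   1.2]
b 78 [267.  231.9] [542.5 -81.1]
w 25 [250.9 204.9] [508.1 -80.4]
p 71 [283.3 182.1] [503.  -38.2]
dial [529.21128844 -41.47315953] yaw -12.491275617636873 res [-0.6 -0.8 -0.3 -0.7  1.4  1.9 -0.5 -0.3]
pointer 19.289745865250435 33.11043802343953 173.32427047388742 172.87094714043744
orange 47.320999177184156 47.208724382363144 turn -126.11554609152428
lever [ 510.6102666  -125.43744948]
knob depth z [241.60682307 242.3157065  242.86961204]
```

```bash
python3 - <<'E'
from rig import *
from h import *
set_gripper(0.0,30)
move_linear([528,-41.4,275],[180,0,150],v=150); wait(.3)
a=np.mean([sense()["wrist_force"] for _ in range(3)],0); print("base",a,sense()["tool_pos"])
c=move_linear([528,-41.4,232],v=12,contact_N=4.5); s=sense(); print(c,s["clock"],s["tool_pos"],s["wrist_force"]-a)
wait(.3); s=sense(); print(s["tool_pos"],s["wrist_force"]-a)
E
```

```text
base [0.69788882 1.04486144 0.68103716] [528.21260916 -41.40498361 275.61514746]
True 9.1083 [528.16051186 -41.39181246 239.64773154] [-1.32729422 -1.70606178  4.46877565]
[528.14756866 -41.40623427 239.80778637] [-1.30413517 -1.03598204  4.5688235 ]
```

```bash
python3 - <<'E'
from rig import *
from h import *
move_linear([528,-41.4,258],v=60)
set_gripper(0.8,45); wait(.2)
a=np.mean([sense()["wrist_force"] for _ in range(3)],0); am=sense()["moment"]
np.save("base.npy",a)
print(a,sense()["clock"])
c=move_linear([528,-41.4,211],[180,0,150],v=40,contact_N=5); s=sense(); print(c,s["tool_pos"],s["wrist_force"]-a)
if not c:
    set_gripper(0.0,45); wait(.2); s=sense(); print(s["clock"],s["tool_pos"],s["wrist_force"]-a,s["moment"]-am,s["grip_width"],s["grip_force"])
E
```

```text
[ 0.56291088 -0.43364819 -0.62017042] 10.7417
False [528.22629051 -41.38275505 211.33877924] [-1.63179887  0.14821922  0.70294783]
12.6333 [528.25029283 -41.27695763 211.43406189] [-0.92775799  0.60063375  4.22996828] [0.06445064 0.07950465 0.01367653] 0.4536953306472328 45.14842092990875
```

```bash
cat >> h.py <<'E'
def F():
    from rig import sense,wait
    r=[]
    for _ in range(8): wait(.025); r.append(sense()["wrist_force"])
    return np.mean(r,0)
E
python3 - <<'E'
from rig import *
from h import *
z=211; f=F(); print(f, sense()["clock"])
while f[2]<9.8 and z>205:
    z-=.6 if f[2]<8.8 else .4; move_linear([528,-41.4,z],[180,0,150],v=20); f=F(); s=sense(); print(round(z,2),f.round(2),s["tool_pos"].round(2),round(s["clock"],2))
E
```

```text
[-0.91706392  0.68736014  4.53852122] 12.8333
210.4 [-1.13  0.71  5.91] [528.27 -41.28 210.93] 13.28
209.8 [-1.23  1.09  6.71] [528.3  -41.3  210.51] 13.73
209.2 [-1.56  0.89  7.09] [528.28 -41.29 210.02] 14.18
208.6 [-1.79  0.59  7.82] [528.33 -41.28 209.57] 14.63
208.0 [-2.    0.61  8.62] [528.32 -41.31 209.11] 15.08
207.4 [-2.33  0.98  9.55] [528.33 -41.29 208.65] 15.53
207.0 [-2.38  0.6   9.94] [528.33 -41.34 208.34] 15.98
```

```bash
python3 - <<'E'
from rig import *
from h import *
z=206.7; yaw=150.; end=150-126.1; n=0
while yaw>end+.01:
    yaw=max(end,yaw-(4 if n<2 else 12)); n+=1
    move_linear([528,-41.4,z],[180,0,yaw],v=30); f=F(); s=sense()
    print(round(yaw,1),round(z,2),f.round(2),s["tool_pos"].round(2),s["orientation"][2].round(1),s["moment"][2].round(2),round(s["clock"],2))
    if not 8.8<f[2]<12.5: print("STOP"); break
    z+=np.clip((f[2]-10.5)/1.4,-.6,.6)*.7
E
```

```text
146.0 206.7 [-2.38  0.85 10.17] [528.36 -41.3  208.1 ] 146.0 -0.06 16.43
142.0 206.54 [-2.93  0.9  10.51] [528.34 -41.32 207.97] 142.0 -0.06 16.88
130.0 206.54 [-2.74  1.15 10.52] [528.32 -41.28 207.97] 130.0 -0.06 17.44
118.0 206.55 [-2.93  0.99 10.55] [528.29 -41.27 207.96] 118.0 -0.05 18.0
106.0 206.58 [-2.7   0.93 10.17] [528.28 -41.24 207.97] 106.0 -0.04 18.56
94.0 206.41 [-2.64  0.98 10.53] [528.28 -41.23 207.84] 94.0 -0.06 19.12
82.0 206.43 [-2.68  1.49 10.52] [528.29 -41.17 207.86] 82.0 -0.11 19.68
70.0 206.44 [-2.91  1.54 10.6 ] [528.32 -41.12 207.86] 70.0 -0.11 20.23
58.0 206.49 [-2.59  0.98 10.56] [528.35 -41.1  207.92] 58.0 -0.09 20.79
46.0 206.52 [-2.71  0.94 10.92] [528.38 -41.09 207.92] 46.0 -0.03 21.35
34.0 206.73 [-2.27  1.22 10.07] [528.4  -41.06 208.08] 34.0 -0.08 21.91
23.9 206.51 [-2.77  1.07 10.27] [528.47 -41.1  207.95] 23.9 -0.08 22.43
```

```bash
python3 - <<'E'
from rig import *
from h import *
z=206.5
f=F()
while f[2]>3 and z<213:
    z+=.9; move_linear([528,-41.4,z],v=20); f=F()
print(z,f)
set_gripper(0.8); wait(.2)
move_linear([528,-41.4,270],v=100)
goto([500,-41,400],[180,0,60]); s=sense(); print(s["clock"])
m=camera_model("wrist"); p,d=camera("wrist"); cv2.imwrite("pics/w2.png",p[:,:,::-1])
import pickle; pickle.dump(m,open("pics/w2.pkl","wb"))
E
```

```text
211.90000000000003 [ 1.82254701  1.17390563 -0.24975709]
27.2833
```

View pics/w2.png

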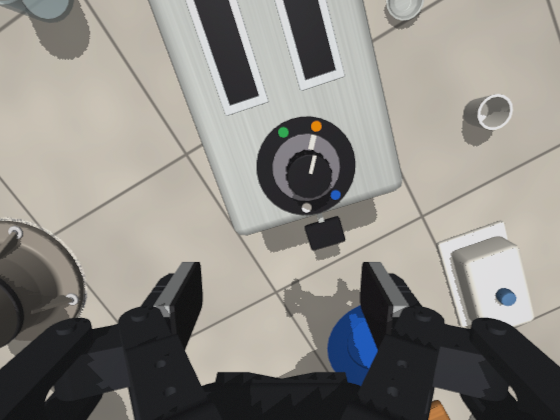

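The pointer (312,142) aims straight at the orange mark (316,126), and the dial is released. Next is the lever.

```bash
python3 - <<'E'
from rig import *
from h import *
set_gripper(0.0,30)
q=np.array(sense()["joint_positions"]); q[6]=152; set_joints(list(q))
P=[509.5,-125.2]; O=[180,0,-115]
qi=inverse_kinematics(P+[300],O); print(np.round(qi,0))
goto(P+[300],O); print(sense()["tool_pos"],sense()["joint_positions"].round(0))
move_linear(P+[180],O,v=100); wait(.3); print(F(),sense()["clock"])
c=move_linear(P+[145],v=15,contact_N=14); s=sense(); print(c,s["tool_pos"],s["wrist_force"],s["clock"])
E
```

```text
[ -9.   7.  20. 100.  -3.  73. 167.]
[ 510.15390256 -124.28348692  300.77180228] [ -9.   7.  20. 100.  -3.  73. 167.]
[ 0.1058379  -0.05191954 -0.02251898] 33.0833
False [ 509.56201462 -125.1921324   145.51689128] [-1.57865996  0.07881669  5.16863313] 35.5667
```

```bash
python3 - <<'E'
from rig import *
from h import *
P=[509.5,-125.2]
c=move_linear(P+[128],v=15,contact_N=9); s=sense(); print(c,s["tool_pos"],s["wrist_force"],s["clock"])
z=s["tool_pos"][2]; f=F(); print(f)
while f[2]<14 and z>121.5:
    z-=1; move_linear(P+[z],v=15); f=F(); print(z,sense()["tool_pos"][2].round(1),f.round(1))
E
```

```text
False [ 509.54977856 -125.24164143  128.36603949] [-1.05592749 -0.34221253  4.44579638] 36.85
[-1.53685527  0.34183359  4.91218231]
127.36603948965822 127.9 [-1.9  0.8  5.7]
126.36603948965822 127.2 [-2.8  0.7  7.6]
125.36603948965822 126.5 [-3.4  1.   9.6]
124.36603948965822 125.8 [-4.1  1.2 11.5]
123.36603948965822 125.1 [-4.8  1.2 14.1]
```

```bash
python3 - <<'E'
from rig import *
from h import *
P=[509.5,-125.2]
move_linear(P+[300],v=100)
goto([470,-200,400],[180,0,150]); print(sense()["clock"])
m=camera_model("top");p,d=camera("top")
cv2.imwrite("pics/end.png",cv2.resize(p[90:300,180:480,::-1],None,fx=2.6,fy=2.6,interpolation=cv2.INTER_CUBIC))
print(sense()["wrist_force"])
E
```

```text
42.5583
[-0.20703496  0.07660177 -0.15017204]
```

View pics/end.png

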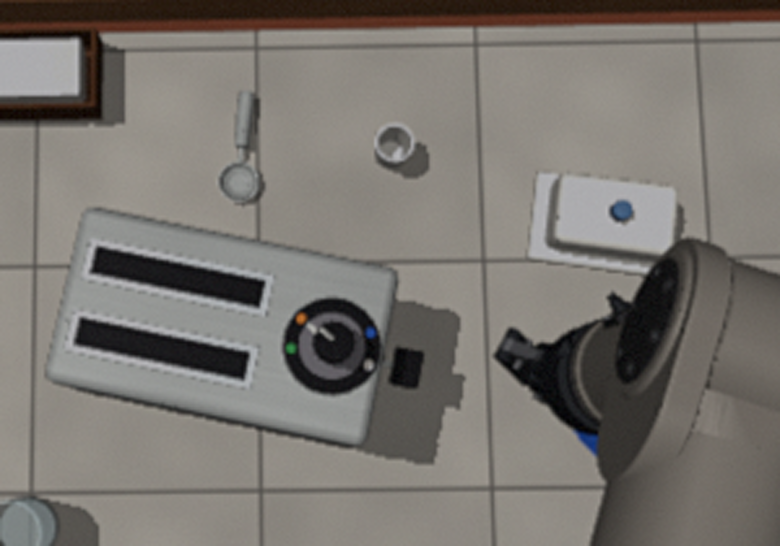

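The final picture shows the pointer aimed at orange (302,318), the paddle down at (405,368), and the visible items where they were. The plate is mostly hidden behind the arm.

```bash
python3 -c "
from rig import *
print(hand_in())"
```

```text
the job is handed in; nothing more can be done
None
```

The job is handed in with no verdict shown: I turned the dial about 126° clockwise to the orange mark at about 10–11 N and released it, then pushed the lever down until it bottomed at 14 N, finishing at about 43 s.

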